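Shut the test box and hold the test paddle in the green

ROBOT

A 6-joint arm with a two-finger parallel gripper is mounted at the origin on the work surface. World frame = base frame: x ahead of the robot, y to its left, z up, the work surface at z = 0. Lengths are in m, angles in degrees, forces in N, time in s.
With the tool pointing down it reaches from about 0.4 to 0.825 m from the base axis. Payload 7 kg.
Tool frame: the origin (TCP) lies between the finger pads; the fingertips stand 22 mm ahead of it and the grasp point (between the pads) lies 3 mm ahead of it; z points along the fingers, y is the line along which they close (so a half turn about z gives the same grasp; the last joint's range is limited). The gripper opens to 88 mm and grips with 3 to 60 N. Pads are 19 mm wide; open, the fingers measure 130 mm over their backs; the gripper's body (78 mm by 193 mm) begins 47 mm behind the grasp point.
Start: joints at [-49.039, 20.546, 0.682, 0, -70.136, -16.507], TCP at [0.279, -0.614, 0.249] pointing down, gripper open.
Joint ranges: [-176.03, 176.03], [-82.01, 121.73], [-58.28, 71.71], [-173.87, 95.51], [-174.79, -0.11], [-173.66, 173.66]. Speed limits (degrees/s): [136.94, 136.94, 172.46, 180, 180, 180].

INTERFACE

Orientations are given as [roll, pitch, yaw] about the fixed x, y, z axes, in that order (R = Rz(yaw) Ry(pitch) Rx(roll)).
In Python, from plant import r, vision gives the robot as it stands.
- The arm moves only by the shell command python3 -m pendant 'ROWS' [FORCE]. ROWS is JSON, a list that holds one entry, the list of rows, each a list of 7 numbers: the shift along the tool's x, y, z scaled (see below), then the turn, a rotation vector about the tool's x, y, z scaled (see below), then the opening, from -1 (shut) to 1 (fully open). In form: [[[x, y, z, wx, wy, wz, fingers], ...]]. A call has exactly 8 rows; each row shifts and turns the commanded pose from where the row before left it, along the tool's axes as they then stand; what a row does not reach is not made up. The controller multiplies each number of a shift by 20 mm and each number of a turn by 4 degrees. A row lasts 1/10 s, in which the tool goes at most 50 mm and 8.59 degrees, less where a joint would pass 70% of its speed; a pose out of reach is approached as far as the arm can. A call with a number of a shift or a turn outside -1 to 1 is refused whole. A call with a gripper value outside its range is refused whole. The fingers move at their own pace and stop on an object; FORCE is the grip in N (left out, the last holds). Time passes only in rows, so rows that do not move let the fingers close, or fill a call up. It gives the time, the measured TCP pose, the force, the opening and the grip force at its end, in the units of the state.
- r.get_state(): the state, without advancing time (a new reading comes with each control period).
- vision.capture(name): name is "scene" or "top" or "wrist"; returns a dict with "frame" (420x560x3 uint8, blue, green, red), "depth" (420x560 float32, m along the optical axis (not along the pixel's ray), 0 where there is no reading), "camera_matrix" (3x3 intrinsics, pixels), "extrinsics" (4x4, takes a point from world to camera coordinates); the wrist camera has in their place "hand_eye" (4x4, takes a point from camera to tool coordinates, whose origin is the TCP and whose axes are the flange's). Camera axes: x right, y up, looking along -z (the intrinsics and any distortion apply to the point x, -y, -z); pixel columns grow to the right and rows downward; lengths in m; the calibration is good to about 2 mm. The wrist camera is an equidistant fisheye: a pixel r from the principal point sees the ray r / f radians off the axis. A picture is of the moment at which its call begins: read the wrist's pose just before it.
- r.close_job(): hands the job in; it is judged then, once.
The state is a dict: "time_s": time; "joints": joint angles; "qd": joint speeds; "joint_torque": joint torques, N m; "tcp_pos": TCP position; "eef_rot": TCP orientation; "contact_force": force on the tool from outside, world axes, zero at the start; "moment": the same for the moment, N m; "gripper_width": finger opening in m; "gripper_force": force on a finger pad.
Only numpy, scipy, OpenCV 4.12 (cv2) and the standard library are available. Lean on these libraries where they do the work, as an engineer would, in place of code of your own. Each camera call takes 0.05 s, during which the arm holds its last target. There are 200 camera calls.

TASK

A soldered handpiece is waiting in the test box: push the box's hinged door shut until it seats on its catch and stays shut by itself. Then press the blue sprung paddle of the test console down with the gripper until its yellow pointer is in the green band of the gauge post, never down to its bottom stop, and finish while still holding it there. Do not press the paddle before the door is shut, and leave the other things on the bench where they are.

Things in the scene. Friction and masses are not known exactly. Their poses are not given: they have to be found in the camera images.
- tester: Test box fixed to the bench, left or right of the console: 140 deep (x) x 180 wide (y) x 165 mm high, sage grey-green sides, clear roof and back, a blue handpiece inside. Origin: centre of its underside; its x axis points from the open front face (x = -70 mm) to the back, z up. Turned up to 0.25 rad. The door hangs on the front face, hinged on the +y side.
- tester_door (a joint): Angle of the box door about its upright hinge, rad: 0 = shut on its stop (outer face then at x = -82 mm of the box), growing as the free edge swings out towards the robot; starts 0.6 to 1.3. Seated on its catch below 0.02. The hinge is light, without a spring, and the door stays where it is left, except near the catch.
- door_catch (a point): Brass roller of the sprung catch, under the box's roof at the free edge's side. From about 0.08 rad it resists the door (about 3 to 5 N at the free edge), goes over centre near 0.033 rad, then draws the door to 0 and keeps it there.
- door_hinge (a point): Point on the door's hinge axis, 138 mm above the bench, in the plane of the door's inner face (box frame x = -70, y = +86 mm).
- door_edge (a point): Point on the door's free upright edge at its outer face, 138 mm above the bench. Door: sage frame with clear window, 172 wide x 152 high x 12 mm thick, top edge 158 mm above the bench. Axes are the door's: -y from hinge to free edge, -x out of the outer face (the one to push). A black pull stands 12 mm proud near the free edge, 30 to 80 mm above the bench; higher up the face is flat.
- console: Test console fixed to the bench: black base 190 x 130 x 30 mm high (x from -115 to +75 mm of its origin), a sprung steel paddle with a blue pad on top. Origin on the underside; its x axis points from the pad to the paddle's hinge, z up. Hinge axis along y at x = +50, z = 45 mm. Turned up to 0.3 rad.
- gauge_green (a point): Middle of the green band of the gauge post beside the pad, 71 mm above the bench. Post 30 x 8 mm at console x = -72, y = -56 mm, top 114 mm above the bench: white at the top, green from 78 down to 63 mm, red below.
- paddle (a joint): Paddle travel, rad: 0 = up at rest (0.5 rad above level), growing as it is pressed down; 0.5 = bottom stop. Pointer in the green from 0.24 to 0.36 (middle 0.30). Pressing at the pad takes about 3 N to start, 6 to 9 N in the green, 11 N at the stop; it springs up when let go. The yellow pointer's height above the bench is 45 + 130 sin(0.5 - value) mm.
- paddle_pad (a point): Centre of the top face of the paddle's blue pad (55 x 56 mm), 130 mm from the hinge axis measured along the paddle and 9 mm above the paddle's mid-line, where the pointer is; about 115 mm above the bench at rest, 80 mm in the middle of the green. Moves with the paddle.
- solder_spool: Bystander: metal spool, 58 mm across, 40 mm high; origin at its underside's centre.
- screwdriver: Bystander: yellow screwdriver lying on the bench, 170 mm long; origin at its underside.
- flux_bottle: Bystander: white bottle with a red cap, 44 mm across, 100 mm high; origin at its underside.
- sponge_tin: Bystander: dark open tin, 85 x 65 x 22 mm; origin at its underside.
- parts_tray: Bystander: yellow divided tray, 120 x 160 x 30 mm; origin at its underside.
- handpiece: Bystander: blue handpiece lying on the bench, 150 mm long, 18 mm thick; origin at its underside.
Things that resemble listed ones, but are neither listed nor needed, are in the scene too. What is shaped like the console but turquoise is not meant. What is shaped like the tester but turquoise is not meant.

How it is judged (in metres and radians):
On the way, in this order (a step that is already met when the one before it is completed fails the run):
1. the box door is shut and seated on its catch (value of joint tester_door below 0.02 rad), for 0.3 s.
2. the gripper holds the paddle with its pointer in the green (value of joint tester_door below 0.02 rad and value of joint paddle between 0.24 and 0.36 rad and contact force between the fingers and console above 3 N), for 0.5 s.
At the end, for the whole second after the job is handed in: The door is seated on its catch (below 0.02 rad) with nothing leaning on the box, and the gripper's fingers still press the console's paddle (more than 3 N) with the paddle steady between 0.24 and 0.36 rad, in the green (all of step 2 and velocity of joint paddle between -0.1 and 0.1 rad/s and contact force between each of the fingers, the arm and tester below 1 N); the arm keeps its last pose, push and grip.
It fails at once if the paddle is pressed down to its bottom stop (beyond 0.46 rad) (value of joint paddle above 0.46 rad).
It fails at once if the paddle is pressed while the door is not shut (value of joint tester_door above 0.04 rad and value of joint paddle above 0.12 rad).
It fails at once if a bystander is shifted by more than 30 mm (distance of any of solder_spool, screwdriver, flux_bottle, sponge_tin, parts_tray, handpiece from where it was at the start of the episode above 0.03 m).
It also fails if it takes over 45 s, if anything falls off the work surface, if the arm or the gripper's body presses on something with over 40 N, if the wrist force passes 120 N, or if a joint passes its speed limit or range.

## Working session

There is one attempt and no reset: what is moved stays moved. The work goes in short steps, Python scripts to look and compute and a shell command to move; the robot and the scene stay as the last step left them, time stands still between calls to the robot, and variables do not carry over. Pictures are saved under pics/ and viewed, at most 10 in all, crops included, and the job is handed in when it is done.

```bash
mkdir -p pics; ls
python3 - <<'E'
from plant import r, vision
import cv2,numpy as np
for n in("scene","top"):
    c=vision.capture(n); cv2.imwrite(f"pics/{n}0.png",c["frame"]); np.savez(f"{n}0.npz",**{k:v for k,v in c.items() if hasattr(v,'shape') or isinstance(v,list)})
    print(n,c.keys(),np.round(c["extrinsics"],3).tolist(),np.round(c["camera_matrix"],1).tolist())
s=r.get_state();print(s)
E
```

```text
pics
scene dict_keys(['frame', 'depth', 'camera_matrix', 'extrinsics']) [[-0.343, 0.939, 0.003, 0.201], [-0.778, -0.286, 0.559, 0.322], [0.526, 0.19, 0.829, -1.492], [0.0, 0.0, 0.0, 1.0]] [[398.6, 0.0, 277.1], [0.0, 398.6, 205.6], [0.0, 0.0, 1.0]]
top dict_keys(['frame', 'depth', 'camera_matrix', 'extrinsics']) [[-0.005, -1.0, -0.001, -0.002], [0.991, -0.005, 0.136, -0.504], [-0.136, -0.0, 0.991, -1.535], [0.0, 0.0, 0.0, 1.0]] [[487.4, 0.0, 275.6], [0.0, 487.4, 209.7], [0.0, 0.0, 1.0]]
{'time_s': 0.1, 'joints': array([-4.90411655e+01,  2.05869739e+01,  6.39392191e-01, -1.48476611e-02,
       -7.01346860e+01, -1.65089121e+01]), 'qd': array([-0.03424474, -0.0766595 ,  0.09238777, -0.00959352, -0.08995623,
       -0.01438733]), 'joint_torque': array([-8.96872316e-04, -5.84164560e+01,  2.93754548e+01,  7.01555416e+00,
        1.01893200e-02, -3.00874956e-05]), 'tcp_pos': array([ 0.27920878, -0.61412068,  0.24773227]), 'eef_rot': array([ 1.79917157e+02, -9.99619881e-03, -1.55555126e+02]), 'contact_force': array([ 0.5148505 ,  0.03444293, -0.11727628]), 'moment': array([ 0.0414284 , -0.00647772, -0.01992967]), 'gripper_force': 0.0, 'gripper_width': 0.0876567802064834}
```

View pics/scene0.png

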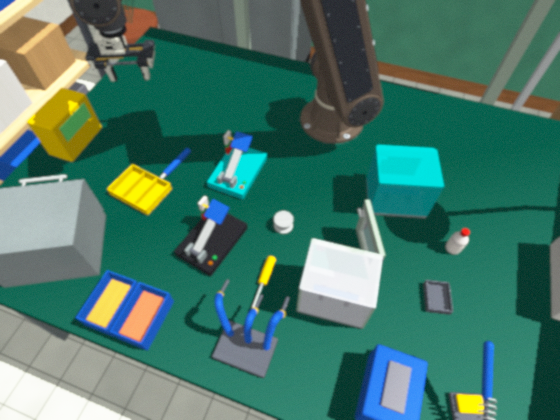

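View pics/top0.png

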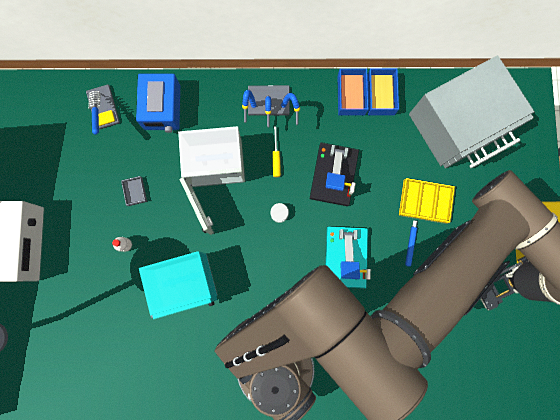

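In the scene view, the black console is at (212,235) with its blue pad at (215,210). Its turquoise lookalike is at (237,170). The tester with the open door is at (340,280), with the door at (370,230), and the turquoise box at (405,180) is a decoy. In the top view, the console is at (335,172), the decoy console at (347,257), the tester at (211,155) with its door from (183,180) to (208,228), and the decoy box at (177,285). The black console and the grey box match the description. An enlarged crop will confirm this.

```bash
cat > h.py <<'E'
import numpy as np,cv2
def load(n): return dict(np.load(n+"0.npz"))
def ray(c,u,v):
    K=c["camera_matrix"];T=c["extrinsics"];R=T[:3,:3]
    d=np.array([(u-K[0,2])/K[0,0],-(v-K[1,2])/K[1,1],-1.]);
    return -R.T@T[:3,3],R.T@d
def plane(c,u,v,z):
    o,d=ray(c,u,v);return o+d*(z-o[2])/d[2]
def dep(c,u,v):
    o,d=ray(c,u,v);return o+d*c["depth"][int(round(v)),int(round(u))]
def proj(c,p):
    K=c["camera_matrix"];T=c["extrinsics"];q=T[:3,:3]@p+T[:3,3]
    return K[0,0]*q[0]/-q[2]+K[0,2],K[1,1]*q[1]/q[2]+K[1,2]
def tri(c1,p1,c2,p2):
    o1,d1=ray(c1,*p1);o2,d2=ray(c2,*p2)
    t=np.linalg.lstsq(np.c_[d1,-d2],o2-o1,rcond=None)[0]
    a,b=o1+d1*t[0],o2+d2*t[1];return (a+b)/2,np.linalg.norm(a-b)
E
python3 - <<'E'
import cv2
a=cv2.imread("pics/top0.png")[115:255,170:370]
cv2.imwrite("pics/topcrop.png",cv2.resize(a,(800,560),interpolation=cv2.INTER_CUBIC))
b=cv2.imread("pics/scene0.png")[180:340,170:400]
cv2.imwrite("pics/scenecrop.png",cv2.resize(b,(800,556),interpolation=cv2.INTER_CUBIC))
E
```

```text
(no output)
```

View pics/topcrop.png

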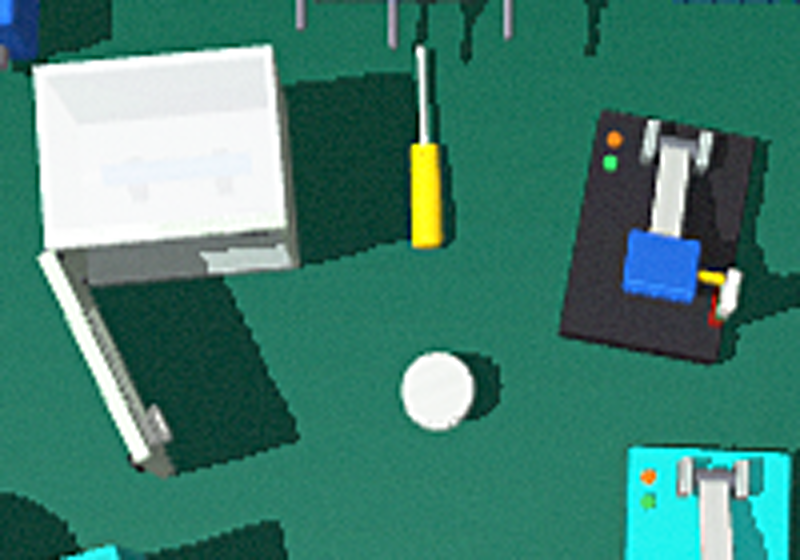

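View pics/scenecrop.png

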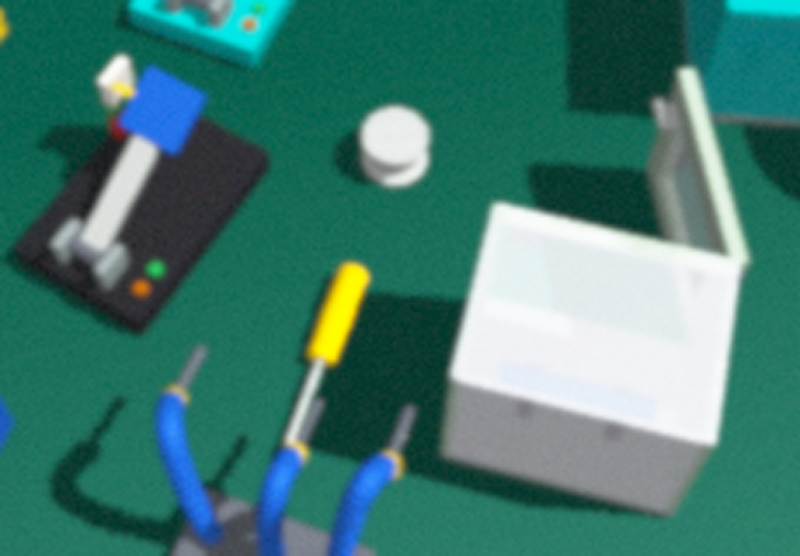

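The crops show the sage box with its clear roof and a blue handpiece inside. Its door is hinged at crop (42,257) and its free edge is at (140,462). The console has a black base with corners at (602,110), (755,140), (716,362) and (560,335), the blue pad at (662,265) and the gauge post at (730,290). Both are the ones described.

Run:
```python
from h import *
np.set_printoptions(precision=4,suppress=True)
t,s=load("top"),load("scene")
T=lambda u,v:(170+u/4-.4,115+v/4-.4)
S=lambda u,v:(170+u/3.478-.4,180+v/3.478-.4)
box=dict(FL=((46,248),(738,262)),FR=((288,229),(497,205)),BR=((270,45),(450,378)),BL=((33,67),(715,442)))
P={}
for k,(a,b) in box.items():
    P[k]=plane(t,*T(*a),.165);print(k,P[k],tri(t,T(*a),s,S(*b)))
xa=(P["BL"]-P["FL"]+P["BR"]-P["FR"]);ya=P["FL"]-P["FR"]+P["BL"]-P["BR"]
print("box yaw",np.arctan2(xa[1],xa[0]),np.arctan2(-ya[0],ya[1]),"sizes",np.linalg.norm(xa)/2,np.linalg.norm(ya)/2,"centre",sum(P.values())/4)
for n,a,b in(("hinge",(42,257),(742,258)),("free",(141,462),(685,70)),("pad",(662,265),(163,111)),("spool",(437,388),(396,133))):
    print(n,tri(t,T(*a),s,S(*b)),plane(t,*T(*a),.158 if n in("hinge","free") else .115),dep(t,*T(*a)))
C=[plane(t,*T(*a),.03) for a in((602,110),(755,140),(716,362),(560,335))]
ya=C[0]-C[1]+C[3]-C[2];xa=C[0]-C[3]+C[1]-C[2]
print("console",C,"yaw",np.arctan2(xa[1],xa[0]),np.arctan2(-ya[0],ya[1]),np.linalg.norm(xa)/2,np.linalg.norm(ya)/2)
m=sum(C)/4; y=np.arctan2(xa[1],xa[0]); o=m+.02*np.array([np.cos(y),np.sin(y),0]);print("origin",o)
px=.05-.130*np.cos(.5)-.009*np.sin(.5); print("pad pred",px,o+px*np.array([np.cos(y),np.sin(y),0]))
```

```text
FL [0.5874 0.2762 0.165 ] (array([0.5875, 0.2774, 0.1642]), np.float64(0.001961565683480011))
FR [0.601  0.0962 0.165 ] (array([0.6012, 0.0991, 0.1613]), np.float64(0.005550855557630499))
BR [0.7428 0.1104 0.165 ] (array([0.7426, 0.1113, 0.165 ]), np.float64(0.0016848242233439103))
BL [0.7265 0.289  0.165 ] (array([0.7257, 0.2897, 0.1673]), np.float64(0.002373110391010854))
box yaw 0.0961349047098909 0.08297666092245551 sizes 0.14109543683575546 0.17992568674489087 centre [0.6644 0.193  0.165 ]
hinge (array([0.5814, 0.2803, 0.1611]), np.float64(0.0008815178591989065)) [0.582  0.2804 0.158 ] [0.5817 0.2801 0.1595]
free (array([0.4282, 0.2048, 0.1544]), np.float64(0.0003476852328740689)) [0.4279 0.2041 0.158 ] [0.43   0.2074 0.1356]
pad (array([ 0.5824, -0.1867,  0.1101]), np.float64(0.004209266075046353)) [ 0.5822 -0.1881  0.115 ] [ 0.5814 -0.1876  0.1188]
spool (array([ 0.4967, -0.0137,  0.0435]), np.float64(0.0027569360723901544)) [ 0.4876 -0.0145  0.115 ] [ 0.4982 -0.015   0.035 ]
console [array([ 0.7289, -0.1521,  0.03  ]), array([ 0.703 , -0.2772,  0.03  ]), array([ 0.519 , -0.2406,  0.03  ]), array([ 0.5417, -0.1149,  0.03  ])] yaw -0.19625469642681198 -0.19150891026837055 0.18925103402660165 0.1277706548003245
origin [ 0.6428 -0.2001  0.03  ]
pad pred -0.06840056289318629 [ 0.5757 -0.1868  0.03  ]
```

The measurements agree with the sizes given (box 141 x 180, z about 0.165; console 189 x 128; pad z about 0.11). Next I compute the push path and make the first move, squaring the tool to yaw 180 and closing the fingers.

```bash
python3 - <<'E'
from h import *
np.set_printoptions(precision=3,suppress=True)
t=load("top")
for n,p,z in(("decoyFL",(138,266),.165),("decoyBL",(203,251),.165),("decoyR",(213,303),.165),("bottle",(118,242),.1),("decoy front",(153,318),.165)):print(n,plane(t,*p,z))
yaw=.09;H=np.array([.587,.2724])
for a in np.arange(1.25,-.01,-.125):
    th=yaw-np.pi/2-a;d=np.array([np.cos(th),np.sin(th)]);n=np.array([d[1],-d[0]])  # outward
    c=H+.14*d+.012*n; hx,hy=.0095,.021
    print(round(a,3),c+n*(hx*abs(n[0])+hy*abs(n[1])))
E
python3 -m pendant '[[[0,0,0,0,0,0.875,-1],[0,0,0,0,0,0.875,-1],[0,0,0,0,0,0.875,-1],[0,0,0,0,0,0.875,-1],[0,0,0,0,0,0.875,-1],[0,0,0,0,0,0.875,-1],[0,0,0,0,0,0.86,-1],[0,0,0,0,0,0,-1]]]' 20
```

```text
decoyFL [0.324 0.396 0.165]
decoyBL [0.366 0.208 0.165]
decoyR [0.217 0.177 0.165]
bottle [0.398 0.478 0.1  ]
decoy front [0.175 0.348 0.165]
1.25 [0.445 0.249]
1.125 [0.449 0.231]
1.0 [0.455 0.214]
0.875 [0.464 0.197]
0.75 [0.476 0.182]
0.625 [0.489 0.168]
0.5 [0.505 0.156]
0.375 [0.522 0.146]
0.25 [0.54  0.138]
0.125 [0.56  0.133]
0.0 [0.576 0.131]
time_s: 0.9
tcp_pos: [0.2793, -0.6142, 0.248]
eef_rot: [180.0, -0.0, 180.0]
contact_force: [0.4, 1.2, -0.4]
gripper_width: 0.029
gripper_force: 0.0
```

```bash
python3 -m pendant '[[[-1,1,0,0,0,0,-1],[-1,1,0,0,0,0,-1],[-1,1,0,0,0,0,-1],[-1,1,0,0,0,0,-1],[-1,1,0,0,0,0,-1],[-1,1,0,0,0,0,-1],[-1,1,0,0,0,0,-1],[-1,1,0,0,0,0,-1]]]'
python3 -m pendant '[[[-0.25,1,0,0,0,0,-1],[-0.25,1,0,0,0,0,-1],[-0.25,1,0,0,0,0,-1],[-0.25,1,0,0,0,0,-1],[-0.25,1,0,0,0,0,-1],[-0.25,1,0,0,0,0,-1],[-0.25,1,0,0,0,0,-1],[-0.25,1,0,0,0,0,-1]]]'
python3 -m pendant '[[[0,1,0,0,0,0,-1],[0,1,0,0,0,0,-1],[0,1,0,0,0,0,-1],[0,1,0,0,0,0,-1],[0,1,0,0,0,0,-1],[0,1,0,0,0,0,-1],[0,1,0,0,0,0,-1],[0,1,0,0,0,0,-1]]]'
```

```text
time_s: 1.7
tcp_pos: [0.44, -0.4534, 0.2484]
eef_rot: [180.0, -0.0, -179.9]
contact_force: [1.0, -0.5, -1.0]
gripper_width: 0.0005
gripper_force: 0.0
time_s: 2.5
tcp_pos: [0.4793, -0.2935, 0.2484]
eef_rot: [180.0, -0.0, -179.9]
contact_force: [0.3, 0.2, 0.8]
gripper_width: 0.0004
gripper_force: 0.0
time_s: 3.3
tcp_pos: [0.4791, -0.1336, 0.2485]
eef_rot: [180.0, -0.0, -179.9]
contact_force: [-0.1, -1.0, 0.0]
gripper_width: 0.0006
gripper_force: 0.0
```

```bash
python3 -m pendant '[[[0,1,0,0,0,0,-1],[0,1,0,0,0,0,-1],[0,1,0,0,0,0,-1],[0,1,0,0,0,0,-1],[0,1,0,0,0,0,-1],[0,1,0,0,0,0,-1],[0,1,0,0,0,0,-1],[0,1,0,0,0,0,-1]]]'
python3 -m pendant '[[[0,1,0,0,0,0,-1],[0,1,0,0,0,0,-1],[0,1,0,0,0,0,-1],[0,1,0,0,0,0,-1],[0,1,0,0,0,0,-1],[0,1,0,0,0,0,-1],[0,1,0,0,0,0,-1],[0,1,0,0,0,0,-1]]]'
python3 -m pendant '[[[0.2,0.65,0,0,0,0,-1],[0.2,0.65,0,0,0,0,-1],[0.2,0.65,0,0,0,0,-1],[0.2,0.65,0,0,0,0,-1],[0.2,0.65,0,0,0,0,-1],[0.2,0.65,0,0,0,0,-1],[0.2,0.65,0,0,0,0,-1],[0.2,0.65,0,0,0,0,-1]]]'
python3 - <<'E'
from plant import r, vision
import cv2
print(r.get_state()["tcp_pos"])
for n in ("scene","wrist"): cv2.imwrite(f"pics/{n}1.png",vision.capture(n)["frame"])
a=cv2.imread("pics/scene1.png")[100:300,270:530]; cv2.imwrite("pics/s1c.png",cv2.resize(a,(780,600)))
E
```

```text
time_s: 4.1
tcp_pos: [0.479, 0.0264, 0.2486]
eef_rot: [180.0, 0.0, -179.9]
contact_force: [-0.8, -0.2, -1.1]
gripper_width: 0.0001
gripper_force: 0.0
time_s: 4.9
tcp_pos: [0.479, 0.1864, 0.2485]
eef_rot: [-180.0, -0.0, -179.9]
contact_force: [-0.3, 0.1, 0.7]
gripper_width: 0.0005
gripper_force: 0.0
time_s: 5.7
tcp_pos: [0.4468, 0.2907, 0.2486]
eef_rot: [180.0, 0.0, -180.0]
contact_force: [-0.8, 0.3, -0.4]
gripper_width: 0.0004
gripper_force: 0.0
[0.4468172  0.29072545 0.24859031]
```

View pics/s1c.png

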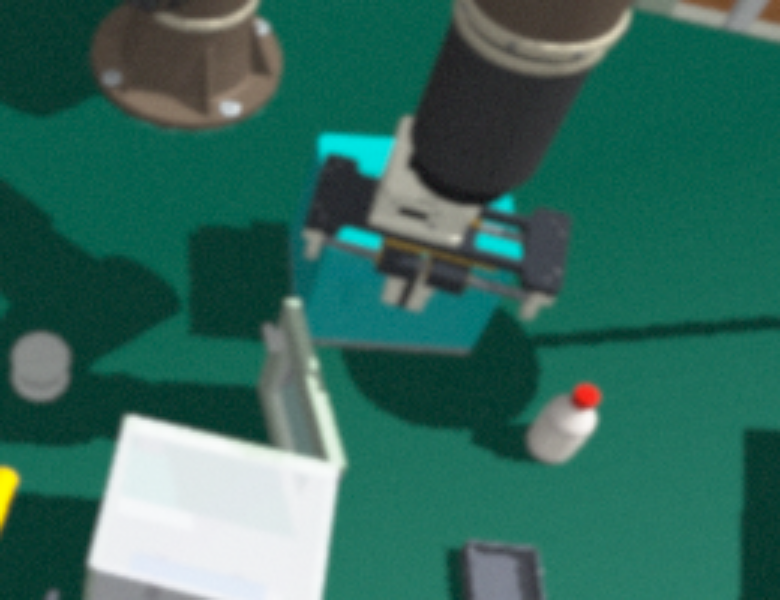

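The gripper is left of the door's outer face, fingers at crop (405,285), with a clear gap to the door at (310,380), the bottle and the decoy box. Next I lower 110 mm and start pushing along the computed arc.

```bash
python3 -m pendant '[[[0,0,0.7,0,0,0,-1],[0,0,0.7,0,0,0,-1],[0,0,0.7,0,0,0,-1],[0,0,0.7,0,0,0,-1],[0,0,0.7,0,0,0,-1],[0,0,0.7,0,0,0,-1],[0,0,0.7,0,0,0,-1],[0,0,0.6,0,0,0,-1]]]'
python3 -m pendant '[[[0,-0.5,0,0,0,0,-1],[0,-0.5,0,0,0,0,-1],[0,-0.5,0,0,0,0,-1],[0,-0.5,0,0,0,0,-1],[-0.1,-0.4,0,0,0,0,-1],[-0.1,-0.4,0,0,0,0,-1],[-0.15,-0.4,0,0,0,0,-1],[-0.15,-0.4,0,0,0,0,-1]]]'
```

```text
time_s: 6.6
tcp_pos: [0.4471, 0.2894, 0.1378]
eef_rot: [-180.0, -0.0, -180.0]
contact_force: [0.6, 0.2, 0.1]
gripper_width: 0.0006
gripper_force: 0.0
time_s: 7.4
tcp_pos: [0.4576, 0.217, 0.1387]
eef_rot: [180.0, 0.0, -180.0]
contact_force: [-0.0, 0.9, -0.2]
gripper_width: 0.0004
gripper_force: 0.2
```

```bash
python3 -m pendant '[[[-0.22,-0.45,0,0,0,0,-1],[-0.25,-0.43,0,0,0,0,-1],[-0.28,-0.4,0,0,0,0,-1],[-0.3,-0.38,0,0,0,0,-1],[-0.33,-0.36,0,0,0,0,-1],[-0.35,-0.34,0,0,0,0,-1],[-0.38,-0.33,0,0,0,0,-1],[-0.4,-0.31,0,0,0,0,-1]]]'
python3 -m pendant '[[[-0.3,-0.2,0,0,0,0,-1],[-0.3,-0.18,0,0,0,0,-1],[-0.3,-0.15,0,0,0,0,-1],[-0.3,-0.14,0,0,0,0,-1],[-0.3,-0.12,0,0,0,0,-1],[-0.3,-0.1,0,0,0,0,-1],[-0.3,-0.08,0,0,0,0,-1],[-0.25,-0.08,0,0,0,0,-1]]]'
python3 - <<'E'
from plant import r, vision
import cv2
for n in ("scene","top"): cv2.imwrite(f"pics/{n}2.png",vision.capture(n)["frame"])
a=cv2.imread("pics/scene2.png")[130:330,270:530]; cv2.imwrite("pics/s2c.png",cv2.resize(a,(780,600)))
E
```

```text
time_s: 8.2
tcp_pos: [0.5081, 0.157, 0.1385]
eef_rot: [-180.0, -0.0, -180.0]
contact_force: [-0.4, 0.3, 0.7]
gripper_width: 0.0004
gripper_force: 0.2
time_s: 9.0
tcp_pos: [0.555, 0.1366, 0.1386]
eef_rot: [-180.0, 0.0, -180.0]
contact_force: [-0.3, 0.3, -0.6]
gripper_width: 0.0005
gripper_force: 0.2
```

View pics/s2c.png

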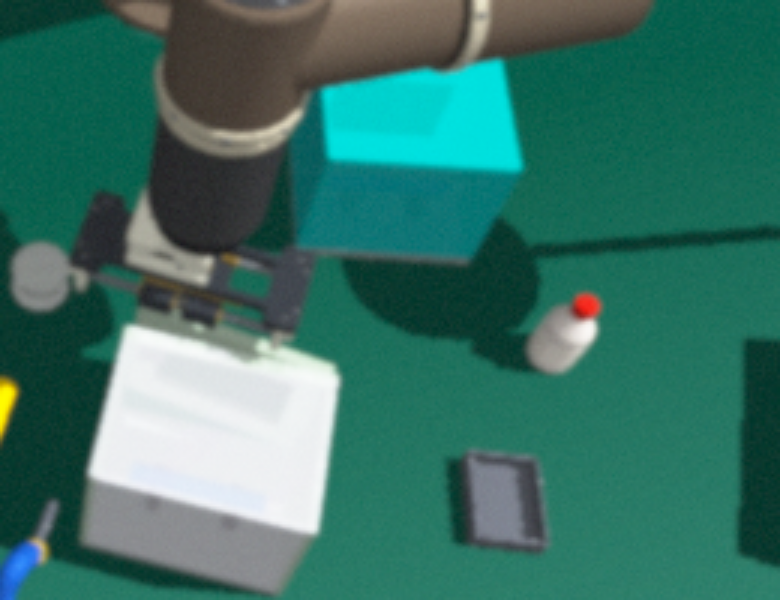

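The door's top edge is now nearly parallel to the box front, at crop (145,325) to (335,370), and it follows the fingers. Next I push on through the catch.

```bash
python3 -m pendant '[[[-0.12,-0.02,0,0,0,0,-1],[-0.12,-0.02,0,0,0,0,-1],[-0.12,-0.02,0,0,0,0,-1],[-0.12,-0.01,0,0,0,0,-1],[-0.12,0,0,0,0,0,-1],[-0.12,0,0,0,0,0,-1],[-0.12,0,0,0,0,0,-1],[-0.12,0,0,0,0,0,-1]]]'
```

```text
time_s: 9.9
tcp_pos: [0.5728, 0.1348, 0.1385]
eef_rot: [-180.0, -0.1, -180.0]
contact_force: [-1.2, -1.5, 0.7]
gripper_width: 0.0002
gripper_force: 0.7
```

```bash
python3 -m pendant '[[[-0.1,0,0,0,0,0,-1],[-0.1,0,0,0,0,0,-1],[-0.1,0,0,0,0,0,-1],[-0.05,0,0,0,0,0,-1],[0,0,0,0,0,0,-1],[0,0,0,0,0,0,-1],[0,0,0,0,0,0,-1],[0,0,0,0,0,0,-1]]]'
```

```text
time_s: 10.7
tcp_pos: [0.5746, 0.1346, 0.1382]
eef_rot: [-179.9, -0.6, -180.0]
contact_force: [-29.6, 5.2, 19.5]
gripper_width: 0.0003
gripper_force: 14.6
```

A reaction of 30 N with no further travel means the door is on its stop, since the catch alone gives only 3 to 5 N. I back off, lift, and check that it stays shut.

```bash
python3 -m pendant '[[[0.3,0,0,0,0,0,-1],[0.3,0,0,0,0,0,-1],[0.4,0,0,0,0,0,-1],[0.5,0,0,0,0,0,-1],[0.5,0,0,0,0,0,-1],[1,0,-1,0,0,0,-1],[1,0,-1,0,0,0,-1],[0,0,-1,0,0,0,-1]]]'
python3 -m pendant '[[[0,-1,-0.5,0,0,0,-1],[0,-1,-0.5,0,0,0,-1],[0,-1,-0.5,0,0,0,-1],[0,-1,0,0,0,0,-1],[0,-1,0,0,0,0,-1],[0,-1,0,0,0,0,-1],[0,-1,0,0,0,0,-1],[0,-1,0,0,0,0,-1]]]'
python3 - <<'E'
from plant import r, vision
import cv2
im=[]
for n,(y,x) in (("scene",(190,280)),("top",(100,160))):
    f=vision.capture(n)["frame"];cv2.imwrite(f"pics/{n}3.png",f); im.append(cv2.resize(f[y:y+130,x:x+130],(400,400),interpolation=cv2.INTER_CUBIC))
cv2.imwrite("pics/c3.png",cv2.hconcat(im))
E
```

```text
time_s: 11.5
tcp_pos: [0.498, 0.1347, 0.1992]
eef_rot: [-180.0, -0.1, -180.0]
contact_force: [0.6, 1.2, -0.4]
gripper_width: 0.0003
gripper_force: 0.0
time_s: 12.3
tcp_pos: [0.5001, -0.0255, 0.2286]
eef_rot: [180.0, 0.0, -180.0]
contact_force: [-0.3, -0.4, 0.2]
gripper_width: 0.0006
gripper_force: 0.0
```

View pics/c3.png

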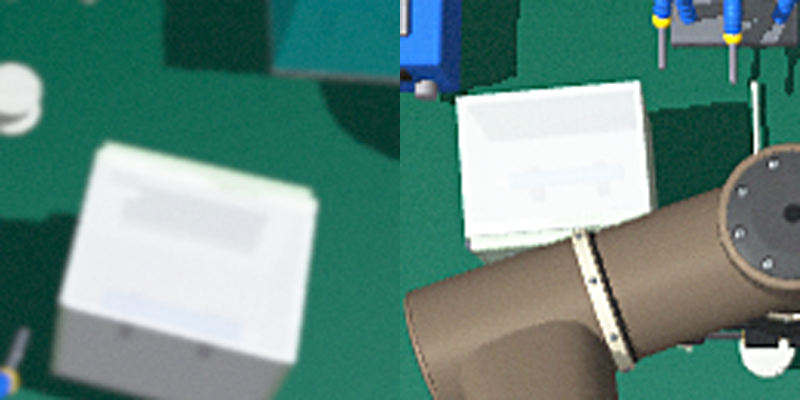

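The door stays flush along the box front, scene crop (105,145) to (315,195), with nothing touching it. Next I move above the pad and come down.

```bash
python3 -m pendant '[[[-0.49,-1,0,0,0,0,-1],[-0.49,-1,0,0,0,0,-1],[-0.49,-1,0,0,0,0,-1],[-0.49,-1,0,0,0,0,-1],[-0.49,-1,0,0,0,0,-1],[-0.49,-1,0,0,0,0,-1],[-0.49,-1,0,0,0,0,-1],[-0.49,-1,0,0,0,0,-1]]]'
python3 -m pendant '[[[0,0,0.45,0,0,0,-1],[0,0,0.45,0,0,0,-1],[0,0,0.45,0,0,0,-1],[0,0,0.45,0,0,0,-1],[0,0,0.45,0,0,0,-1],[0,0,0.45,0,0,0,-1],[0,0,0.45,0,0,0,-1],[0,0,0.25,0,0,0,-1]]]'
python3 - <<'E'
from plant import r, vision
import cv2
im=[]
for n,(y,x) in (("scene",(160,160)),("top",(120,280))):
    f=vision.capture(n)["frame"]; im.append(cv2.resize(f[y:y+100,x:x+100],(400,400),interpolation=cv2.INTER_CUBIC))
cv2.imwrite("pics/c4.png",cv2.hconcat(im))
E
```

```text
time_s: 13.2
tcp_pos: [0.5794, -0.1849, 0.2285]
eef_rot: [180.0, 0.0, -180.0]
contact_force: [1.0, 0.7, -0.5]
gripper_width: 0.0002
gripper_force: 0.0
time_s: 14.0
tcp_pos: [0.5787, -0.1846, 0.1594]
eef_rot: [180.0, -0.1, -180.0]
contact_force: [-0.1, 0.9, 0.4]
gripper_width: 0.0005
gripper_force: 0.0
```

View pics/c4.png

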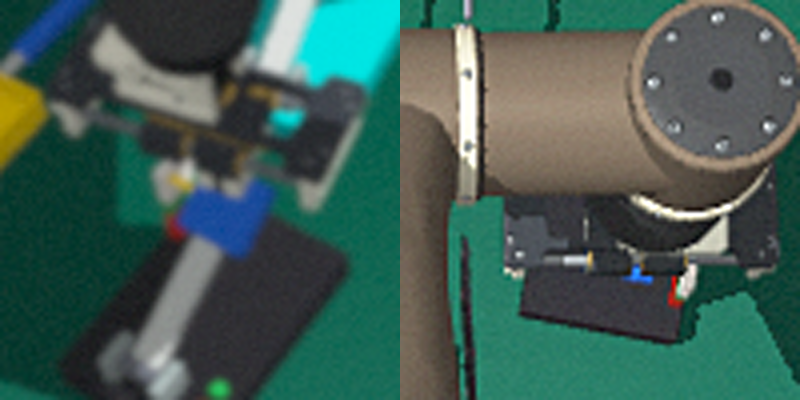

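The fingers are right above the blue pad, scene crop (235,195), and clear of the gauge post at (175,185). Next I press.

```bash
python3 -m pendant '[[[0,0,0.3,0,0,0,-1],[0,0,0.3,0,0,0,-1],[0,0,0.3,0,0,0,-1],[0,0,0.3,0,0,0,-1],[0,0,0.3,0,0,0,-1],[0,0,0.3,0,0,0,-1],[0,0,0.3,0,0,0,-1],[0,0,0.1,0,0,0,-1]]]'
python3 -m pendant '[[[0,0,0.15,0,0,0,-1],[0,0,0.15,0,0,0,-1],[0,0,0.15,0,0,0,-1],[0,0,0.1,0,0,0,-1],[0,0,0.05,0,0,0,-1],[0,0,0,0,0,0,-1],[0,0,0,0,0,0,-1],[0,0,0,0,0,0,-1]]]'
python3 - <<'E'
from plant import r, vision
from h import *
c=vision.capture("scene");f=c["frame"];print(r.get_state()["tcp_pos"],r.get_state()["contact_force"])
crop=f[190:240,180:247];cv2.imwrite("pics/c5.png",cv2.resize(crop,(800,597),interpolation=cv2.INTER_CUBIC))
# pointer/gauge: expected pixels of pointer at gauge for values
o=np.array([.6428,-.2001,0]);y=-.194;ex=np.array([np.cos(y),np.sin(y),0]);ey=np.array([-np.sin(y),np.cos(y),0])
for z in(.114,.078,.071,.063,.03): print(z,proj(c,o-.072*ex-.056*ey+[0,0,z]))
h=cv2.cvtColor(f,cv2.COLOR_BGR2HSV)
m=cv2.inRange(h,(22,110,110),(34,255,255))
v,u=np.nonzero(m[190:240,185:240]);print("yellow",list(zip(u+185,v+190)))
E
```

```text
time_s: 14.9
tcp_pos: [0.5786, -0.1848, 0.1159]
eef_rot: [180.0, -0.1, -180.0]
contact_force: [-1.8, 0.3, 6.4]
gripper_width: 0.0004
gripper_force: 2.6
time_s: 15.7
tcp_pos: [0.5787, -0.1848, 0.1048]
eef_rot: [-180.0, -0.0, -180.0]
contact_force: [-4.3, 0.0, 7.7]
gripper_width: 0.0003
gripper_force: 3.3
[ 0.5786765  -0.18483634  0.10481498] [-3.06665771  0.624973    8.03079612]
0.114 (np.float64(201.45568313287674), np.float64(199.49203416713135))
0.078 (np.float64(203.3391720696352), np.float64(206.4563963221987))
0.071 (np.float64(203.69437969624653), np.float64(207.76980703764497))
0.063 (np.float64(204.0960914860105), np.float64(209.25517089154238))
0.03 (np.float64(205.7069108180441), np.float64(215.211313757968))
yellow []
```

View pics/c5.png

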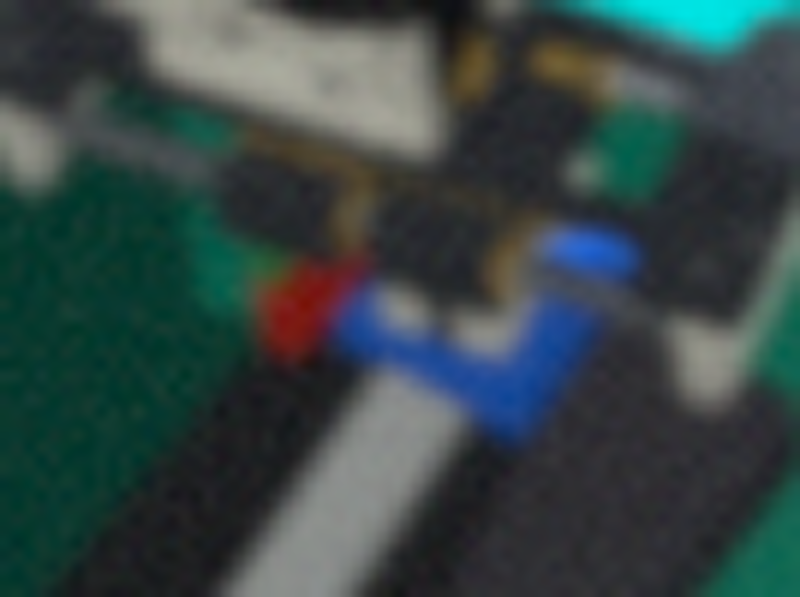

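The pointer is hidden behind the gripper in this view; only the red base of the post is visible at (310,300), with the pad level with it. The geometry puts the fingertips at z = 0.083, so the paddle is at about 0.28 rad, and 8 N fits that. I go 1.2 mm deeper towards the middle and check with the wrist camera.

```bash
python3 -m pendant '[[[0,0,0.03,0,0,0,-1],[0,0,0.03,0,0,0,-1],[0,0,0,0,0,0,-1],[0,0,0,0,0,0,-1],[0,0,0,0,0,0,-1],[0,0,0,0,0,0,-1],[0,0,0,0,0,0,-1],[0,0,0,0,0,0,-1]]]'
python3 - <<'E'
from plant import r, vision
from h import *
from scipy.spatial.transform import Rotation as Ro
s=r.get_state();c=vision.capture("wrist");f=c["frame"];t=vision.capture("top")
R=Ro.from_euler("xyz",s["eef_rot"],degrees=True).as_matrix();K=np.array(c["camera_matrix"]);HE=np.array(c["hand_eye"])
def wp(p):
    q=HE[:3,:3].T@(R.T@(p-s["tcp_pos"])-HE[:3,3]);q=q*[1,-1,-1];rho=np.hypot(*q[:2]);th=np.arctan2(rho,q[2])
    return np.round(q[:2]/rho*th*K[0,0]+K[:2,2],1)
o=np.array([.6428,-.2001,0]);y=-.194;ex=np.array([np.cos(y),np.sin(y),0]);ey=np.array([-np.sin(y),np.cos(y),0])
for z in(.114,.078,.063,.03): print("post",z,wp(o-.072*ex-.056*ey+[0,0,z]))
for v in(.24,.3,.36): b=.5-v;print("pointer tip",v,wp(o+(.05-.13*np.cos(b))*ex-.052*ey+[0,0,.045+.13*np.sin(b)]))
cv2.imwrite("pics/w6.png",f)
u,v=wp(o-.072*ex-.056*ey+[0,0,.071]).astype(int);x0=np.clip(u-60,0,440);y0=np.clip(v-60,0,300)
crop=cv2.resize(f[y0:y0+120,x0:x0+120],(400,400),interpolation=cv2.INTER_CUBIC)
cv2.imwrite("pics/c6.png",cv2.hconcat([crop,cv2.resize(f,(400,400))]));print("crop at",x0,y0,"x3.33")
E
```

```text
time_s: 16.55
tcp_pos: [0.5787, -0.1848, 0.1037]
eef_rot: [-180.0, -0.0, -180.0]
contact_force: [-3.6, 0.8, 8.1]
gripper_width: 0.0004
gripper_force: 3.4
post 0.114 [154.4 251.2]
post 0.078 [177.4 225.5]
post 0.063 [184.8 217.4]
post 0.03 [198.  203.1]
pointer tip 0.24 [184.7 221. ]
pointer tip 0.3 [188.7 213.9]
pointer tip 0.36 [192.4 208. ]
crop at 120 161 x3.33
```

View pics/c6.png

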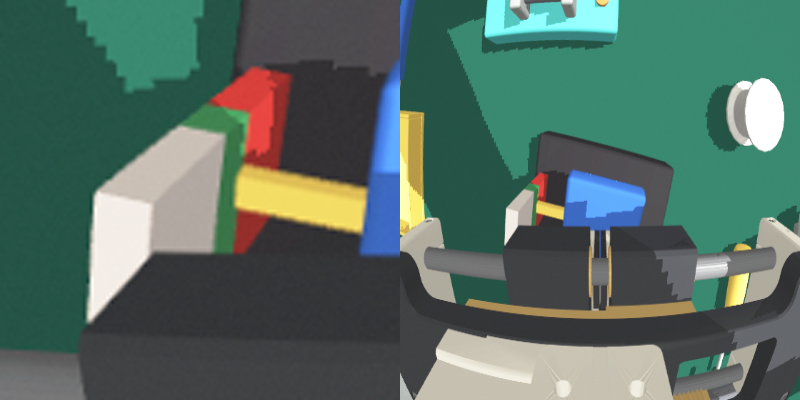

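The wrist view shows the yellow pointer's end at crop (238,185), beside the lower part of the green band, but with parallax. I work out its angle by casting rays onto the pointer's arc, using the post's band edges to check the calibration.

Run:
```python
from plant import r, vision
from h import *
from scipy.spatial.transform import Rotation as Ro
from scipy.optimize import brentq
np.set_printoptions(precision=4,suppress=True)
s=r.get_state();c=vision.capture("wrist");K=np.array(c["camera_matrix"]);HE=np.array(c["hand_eye"])
R=Ro.from_euler("xyz",s["eef_rot"],degrees=True).as_matrix()
o=np.array([.6428,-.2001,0]);y=-.194;C=np.array([[np.cos(y),np.sin(y),0],[-np.sin(y),np.cos(y),0],[0,0,1]])
def wray(u,v):
    p=(np.array([u,v])-K[:2,2])/K[0,0];th=np.hypot(*p);q=np.array([*(p/th*np.sin(th)),np.cos(th)])*[1,-1,-1]
    return C@(R@HE[:3,3]+s["tcp_pos"]-o), C@(R@HE[:3,:3]@q)
P=lambda a,b:(120+a/3.333-.35,161+b/3.333-.35)
for a,b in((240,185),(270,191),(300,197),(330,203),(355,209)):
    for dx in(0,.005):
        w,d=wray(*P(a,b)); w=w-[dx,0,0]
        g=lambda t:np.hypot(w[0]+t*d[0]-.05,w[2]+t*d[2]-.045)-.13
        ts=np.linspace(.02,.4,400);k=[i for i in range(399) if g(ts[i])*g(ts[i+1])<0]
        print((a,b),dx,[(w+d*t,round(.5-np.arctan2((w+d*t)[2]-.045,.05-(w+d*t)[0]),3)) for t in(brentq(g,ts[i],ts[i+1]) for i in k)])
# post band edges, back-right top edge: white/green, green/red on upper +x face/edge
for n,(a,b) in(("white top corner -x/+y",(153,203)),("white top far",(95,193)),("w/g at +x+y edge",(225,135)),("g/r at edge",(250,108)),("w/g far",(182,126)),("g/r far",(210,103))):
    w,d=wray(*P(a,b))
    print(n,"z at y=-.052",(w+d*(-.052-w[1])/d[1]),"at x=-.057",(w+d*(-.057-w[0])/d[0]),"at x=-.068",(w+d*(-.068-w[0])/d[0]))
```

```text
(240, 185) 0 [(array([-0.077 , -0.0498,  0.0725]), np.float64(0.286)), (array([-0.0306, -0.079 , -0.057 ]), np.float64(1.402))]
(240, 185) 0.005 [(array([-0.0787, -0.0519,  0.0632]), np.float64(0.359)), (array([-0.0378, -0.0776, -0.0508]), np.float64(1.329))]
(270, 191) 0 [(array([-0.077 , -0.0445,  0.0726]), np.float64(0.286)), (array([-0.0306, -0.0697, -0.057 ]), np.float64(1.402))]
(270, 191) 0.005 [(array([-0.0787, -0.0463,  0.0633]), np.float64(0.359)), (array([-0.0378, -0.0685, -0.0508]), np.float64(1.329))]
(300, 197) 0 [(array([-0.077 , -0.0393,  0.0726]), np.float64(0.286)), (array([-0.0306, -0.0605, -0.057 ]), np.float64(1.402))]
(300, 197) 0.005 [(array([-0.0787, -0.0409,  0.0633]), np.float64(0.359)), (array([-0.0378, -0.0595, -0.0509]), np.float64(1.329))]
(330, 203) 0 [(array([-0.077 , -0.0342,  0.0726]), np.float64(0.286)), (array([-0.0305, -0.0514, -0.057 ]), np.float64(1.403))]
(330, 203) 0.005 [(array([-0.0787, -0.0354,  0.0633]), np.float64(0.359)), (array([-0.0377, -0.0506, -0.0509]), np.float64(1.33))]
(355, 209) 0 [(array([-0.077 , -0.0299,  0.073 ]), np.float64
[... 258 characters left out ...]
2] at x=-.057 [-0.057  -0.0757  0.0379] at x=-.068 [-0.068  -0.067   0.0657]
white top far z at y=-.052 [-0.0952 -0.052   0.1349] at x=-.057 [-0.057  -0.0883  0.0391] at x=-.068 [-0.068  -0.0779  0.0668]
w/g at +x+y edge z at y=-.052 [-0.0868 -0.052   0.078 ] at x=-.057 [-0.057  -0.0757 -0.018 ] at x=-.068 [-0.068  -0.067   0.0174]
g/r at edge z at y=-.052 [-0.0876 -0.052   0.0622] at x=-.057 [-0.057  -0.0767 -0.0475] at x=-.068 [-0.068  -0.0678 -0.008 ]
w/g far z at y=-.052 [-0.0947 -0.052   0.1032] at x=-.057 [-0.057  -0.0876 -0.0186] at x=-.068 [-0.068  -0.0772  0.017 ]
g/r far z at y=-.052 [-0.0948 -0.052   0.0897] at x=-.057 [-0.057  -0.0878 -0.0449] at x=-.068 [-0.068  -0.0774 -0.0057]
```

The post edges check out to 1 mm: corner at x = -0.087, and heights of 113, 78 and 62 mm against 114, 78 and 63. The pointer is at 72.5 mm, or 0.286 rad, well inside the green, with 8 N held and the door seated. Now I hand in.

```bash
python3 -c "
from plant import r
s=r.get_state();print(s['time_s'],s['contact_force'],s['tcp_pos']);print(r.close_job())"
```

```text
16.7 [-3.59115593  0.74728929  8.48932605] [ 0.57864283 -0.18483766  0.10359378]
the job is handed in; nothing more can be done
None
```

The box door is shut on its catch, and I handed the job in at 16.7 s with the gripper holding the paddle at about 0.286 rad (mid-green) with about 8 N; the hand-in call returned no verdict.

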